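Turn the parts box lid to the pale ferrule

TASK

The round parts box on the bench holds four handle ferrules under a clear turning lid with one red-edged opening. Turn the lid by its black bar grip until the opening stands squarely over the pale, cream-coloured ferrule, then let go. Leave the ferrule in its compartment.

Things in the scene. Friction and masses are not known exactly. Their poses are not given: they have to be found in the camera images.
- lid_part (a joint): Angle (rad) of the clear round lid (172 mm across, 4 mm thick, top 39 mm above the bench) about the vertical axis of the fixed grey parts box; grows counter-clockwise seen from above. It starts within 0.1 of 0, the opening over a wall between two compartments; stops at -1.7 and +1.7. Friction about 0.04 N m, no spring or clicks: it stays where it is left.
- lid_grip (a point): Grip point on the lid's turning axis, 66 mm above the bench: the middle of the black upright bar grip, 60 mm long, 14 mm thick and 40 mm high (from the lid's top at 39 mm to 79 mm above the bench). x runs along the bar and points to the opening, z is up; pinch the bar across y. It turns with the lid.
- lid_opening (a point): Centre of the lid's only opening, in the lid's top, 56 mm from the turning axis along the grip's x. The opening is edged with a red bead; it spans 40 degrees and lies between 36 and 77 mm from the axis. It turns with the lid.
- ferrule_pale_center (a point): Centre (half-way up) of the pale cream ferrule, a ring 26 mm across and 22 mm high, loose under the clear lid, 56 mm from the lid's axis in one of eight 45-degree compartments. It, a black, a copper and a blue ferrule stand in any order 22.5 and 67.5 degrees either side of where the opening points at joint 0; the other compartments are empty. The lid need turn at most 75 degrees.

How it is judged:
By the outcome, as a careful person would: the job done as asked, in the order asked, and still so for the second after the job is handed in, with the robot touching nothing.
It also fails if it takes over 32 s, if anything falls off the work surface, if the arm or the gripper's body presses on something with over 40 N, if the wrist force passes 120 N, or if a joint passes its speed limit or range.

ROBOT

A 6-joint arm with a two-finger parallel gripper is mounted at the origin on a cart in front of the work surface, level with it; the furniture and walls round the work are solid. World frame = base frame: x ahead of the robot, y to its left, z up, the work surface at z = 0. Lengths are in m, angles in degrees, forces in N, time in s.
With the tool pointing down it reaches from about 0.375 to 0.9 m from the base axis. Payload 3.1 kg.
Tool frame: the origin (TCP) lies at the very end of the fingers, on their centre line; the grasp point (between the pads) lies 19 mm behind it; z points along the fingers, y is the line along which they close (so a half turn about z gives the same grasp; the last joint's range is limited). The gripper opens to 87 mm and grips with 3 to 60 N. Pads are 19 mm wide; open, the fingers measure 117 mm over their backs; the gripper's body (75 mm by 190 mm) begins 51 mm behind the grasp point.
Start: joints at [52.913, 30.224, 82.088, -0, 67.689, -10.227], TCP at [0.282, 0.558, 0.223] pointing down, gripper open.
Joint ranges: [-176.69, 176.69], [-43.24, 126.21], [12.49, 139.97], [-82, 262], [0, 151.66], [-163.58, 163.58]. Speed limits (degrees/s): [159.86, 159.86, 180, 180, 180, 180].

INTERFACE

Orientations are given as a 3x3 rotation matrix whose columns are the frame's x, y, z axes.
In Python, from rig import bot, imaging gives the robot as it stands.
- The arm moves only by the tool drive_tool, never from a script. Its argument "deltas" is text: rows parted by semicolons, each of 5 numbers parted by spaces: the finger opening in mm, from 0 to 87, then the shift along the world's x, y, z in mm, then the turn about the world's z in rad. In form: jaw dx dy dz twist; .... A call has 1 to 12 rows; each row is the pose to reach, as a shift and turn from the pose commanded when the call began; what a row does not reach only later rows make up. A row lasts 1/10 s, in which the tool goes at most 50 mm and 8.59 degrees, less where a joint would pass 70% of its speed; a pose out of reach is approached as far as the arm can. A call with a gripper value outside its range is refused whole. The fingers move at their own pace and stop on an object; the grip force is fixed at half the most. Time passes only in rows, so rows that repeat a pose let the fingers close. It gives the time, the measured TCP pose, the force, the opening and the grip force at its end, in the units of the state.
- bot.read_state(): the state, without advancing time (a new reading comes with each control period).
- imaging.capture(name): name is "scene" or "top" or "wrist"; returns the picture (420x560x3 uint8, red, green, blue); there is no depth.
- imaging.camera_model(name): a dict with "fx", "fy", "cx", "cy" (pixels), "T" (4x4, takes a point from camera to world coordinates). Camera axes: x right, y down, z forward; pixel columns grow to the right and rows downward; lengths in m; the calibration is good to about 2 mm. A picture is of the moment at which its call begins: read the wrist's pose just before it. camera_model takes no time and is no camera call; for the wrist camera it gives the pose at the moment of the call.
- bot.hand_in(): hands the job in; it is judged then, once.
The state is a dict: "time_s": time; "joint_positions": joint angles; "qvel": joint speeds; "tau": joint torques, N m; "position": TCP position; "tcp_rot": TCP orientation; "force": force on the tool from outside, world axes, zero at the start; "moment": the same for the moment, N m; "opening": opening from 0.0 (shut) to 1.0 (fully open); "grasp_force": force on a finger pad.
Only numpy, scipy, OpenCV 4.12 (cv2) and the standard library are available. Lean on these libraries where they do the work, as an engineer would, in place of code of your own. Each camera call takes 0.05 s, during which the arm holds its last target. There are 200 camera calls.

## Working session

There is one attempt and no reset: what is moved stays moved. The work goes in short steps, Python scripts to look and compute and a tool call to move; the robot and the scene stay as the last step left them, time stands still between calls to the robot, and variables do not carry over. Pictures are saved under pics/ and viewed, at most 10 in all, crops included, and the job is handed in when it is done.

Besides the shell and the picture viewer there is one more tool, called after "Request:" as a command line: name --argument value ..., lists and objects as JSON in quotes. drive_tool: Moves the arm, as the interface text tells. Its arguments: {"type":"object","properties":{"deltas":{"type":"string"}},"required":["deltas"]}

```bash
mkdir -p pics; python3 - <<'E'
from rig import bot, imaging
import cv2
for n in ("top","scene"):
    cv2.imwrite(f"pics/{n}0.png",imaging.capture(n)[:,:,::-1]); m=imaging.camera_model(n); print(n,m)
s=bot.read_state();print(s["time_s"],s["position"],s["tcp_rot"],s["opening"])
E
```

```text
top {'fx': 506.5752546584708, 'fy': 506.5752546584708, 'cx': 291.37502237197003, 'cy': 208.17246614687852, 'T': array([[ 0.01401334, -0.99435758,  0.10515051,  0.44788417],
       [-0.99989947, -0.01370827,  0.00362341, -0.03534507],
       [-0.00216154, -0.10519071, -0.99444972,  0.91490822],
       [ 0.        ,  0.        ,  0.        ,  1.        ]])}
scene {'fx': 415.0382833274422, 'fy': 415.0382833274422, 'cx': 282.76512632337773, 'cy': 207.15657283249044, 'T': array([[-0.75227444, -0.33179559,  0.56920546,  0.06349092],
       [-0.65856623,  0.40402915, -0.63486295,  0.50541136],
       [-0.01933087, -0.85245067, -0.52245017,  0.53785803],
       [ 0.        ,  0.        ,  0.        ,  1.        ]])}
0.1 [0.28196805 0.55707756 0.22169322] [[-8.92114162e-01  4.51808654e-01 -1.12371551e-03]
 [ 4.51809936e-01  8.92112952e-01 -1.50403476e-03]
 [ 3.22945239e-04 -1.84947654e-03 -9.99998238e-01]] 0.9995190418438477
```

View pics/top0.png

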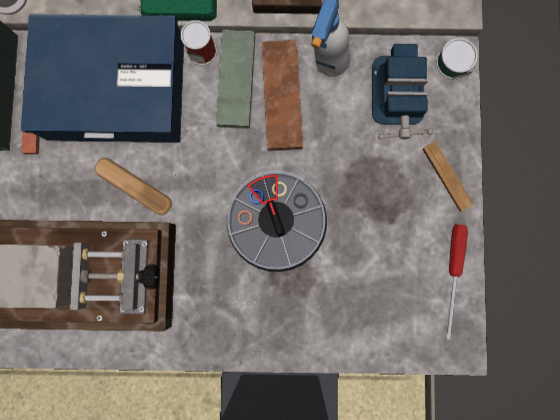

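The top view shows the box around (277,220), with the red opening around (265,190). The ferrules are copper (245,217), blue (257,197), cream (279,189) and black (301,201). I'll enlarge it to measure.

```bash
cat > h.py <<'E'
import numpy as np
from rig import imaging
def w(px,z,n="top"):
    m=imaging.camera_model(n);T=m["T"]
    d=T[:3,:3]@[(px[0]-m["cx"])/m["fx"],(px[1]-m["cy"])/m["fy"],1]
    return T[:3,3]+d*(z-T[2,3])/d[2]
E
python3 - <<'E'
import cv2
im=cv2.imread("pics/top0.png")[165:277,220:332]
cv2.imwrite("pics/crop0.png",cv2.resize(im,(592*1,592),interpolation=cv2.INTER_CUBIC)) 
E
```

```text
(no output)
```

View pics/crop0.png

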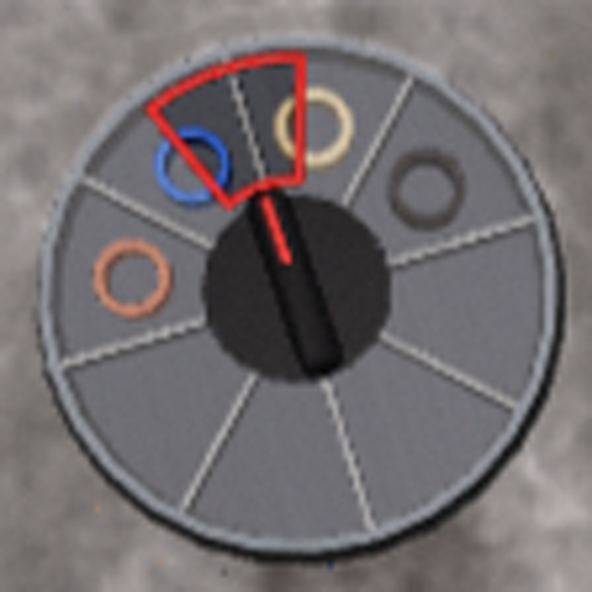

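The crop shows the cream ring at (314,127), hub centre (296,288), opening corners at (150,106), (302,57), (302,183) and (232,208), and bar top ends at (265,197) and (322,367).

```bash
python3 - <<'E'
from h import *
import numpy as np
f=lambda u,v,z:w((220+(u+.5)/5.2857-.5,165+(v+.5)/5.2857-.5),z)[:2]
c=f(296,288,.039); print("hub",c)
cb=(f(265,197,.079)+f(322,367,.079))/2; print("bar mid",cb, "rim c",f(301,295,.036))
C=[f(*p,.039) for p in((150,106),(302,57),(302,183),(232,208))]
a=lambda p,c=c:np.degrees(np.arctan2(*(p-c)[::-1]))
print("op corners ang",[a(p) for p in C],[np.linalg.norm(p-c) for p in C])
d=f(265,197,.079)-f(322,367,.079);print("bar dir",np.degrees(np.arctan2(d[1],d[0])),np.linalg.norm(d))
for n,p in dict(pale=(314,127),blue=(192,165),cop=(132,278),blk=(426,189)).items():
    q=f(*p,.027);print(n,a(q),np.linalg.norm(q-c))
# walls
for p,q in(((235,80),(370,530)),((410,80),(185,512)),((530,220),(65,365)),((85,180),(515,407))):
    p=f(*p,.033);q=f(*q,.033);print("wall",np.degrees(np.arctan2(*(p-q)[::-1])))
E
```

```text
hub [ 0.52109376 -0.00504569]
bar mid [ 0.51971521 -0.00558181] rim c [ 0.51905523 -0.00662813]
op corners ang [np.float64(39.55974023672555), np.float64(-0.49251206181666507), np.float64(-2.269912411501649), np.float64(39.48335154107904)] [np.float64(0.07743244491919869), np.float64(0.07678743427201092), np.float64(0.034770228818477224), np.float64(0.03386046188784549)]
bar dir 19.452082940742446 0.05641691953883361
pale -4.845718070635405 0.055363405769571425
blue 40.6736012210563 0.05508583750832072
cop 86.27280958780982 0.05518314941010815
blk -50.663567964243164 0.054857410470020344
wall 17.619910968397036
wall -26.497655295057598
wall -71.82137516988196
wall 62.93306779100369
```

View pics/scene0.png

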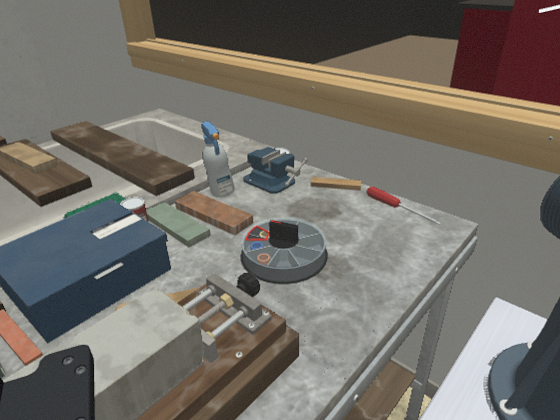

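The scene view shows nothing tall on the route: the vise stop at (215,330) and the blue chest at (90,250) are both low. Now moving over at the current height.

Request:
drive_tool --deltas "87 19 -45 0 0.07;87 38 -90 0 0.14;87 57 -135 0 0.21;87 76 -180 0 0.28;87 95 -225 0 0.35;87 114 -270 0 0.42;87 133 -315 0 0.49;87 152 -360 0 0.56;87 171 -405 0 0.63;87 190 -450 0 0.70;87 209 -495 0 0.77;87 228 -540 -20 0.808"

```text
time_s: 1.3
position: [0.5118, 0.0175, 0.2053]
tcp_rot: [[-0.942, -0.334, 0.006], [-0.334, 0.942, -0.001], [-0.005, -0.003, -1.0]]
force: [1.0, -0.0, 0.1]
opening: 1.0
grasp_force: 0.0
```

Request:
drive_tool --deltas "87 10 -22 -20 0;87 10 -22 -40 0;87 10 -22 -40 0;87 10 -22 -40 0"

```text
time_s: 1.7
position: [0.5187, -0.0018, 0.1633]
tcp_rot: [[-0.943, -0.333, -0.002], [-0.333, 0.943, 0.001], [0.002, 0.001, -1.0]]
force: [0.9, 0.2, -0.5]
opening: 0.998
grasp_force: 0.0
```

```bash
python3 - <<'E'
from rig import bot, imaging
import cv2,numpy as np
s=bot.read_state();print(s["time_s"],s["position"],np.degrees(np.arctan2(s["tcp_rot"][1,1],s["tcp_rot"][0,1])))
m=imaging.camera_model("wrist")
cv2.imwrite("pics/w1.png",imaging.capture("wrist")[:,:,::-1]);np.savez("w1",**m)
E
```

```text
1.7 [ 0.51870636 -0.00179208  0.16330399] 109.43659178076952
```

View pics/w1.png

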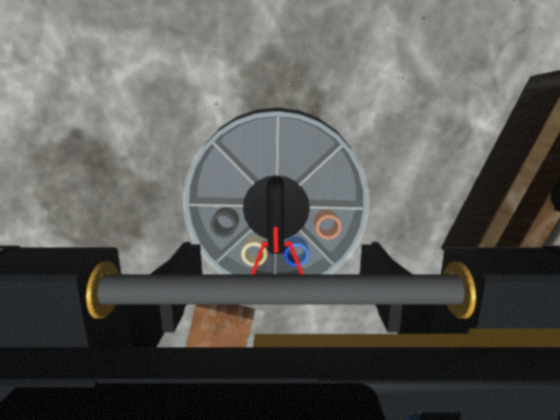

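The wrist view shows the bar from (276,178) to (276,252), hub centre (276,208), and the cream ferrule at (254,254) left of the opening.

```bash
python3 - <<'E'
from h import *
c=w((276,208),.039,"wrist");print("hub",c); a=w((276,178),.079,"wrist");b=w((276,252),.079,"wrist")
print((a+b)/2,np.degrees(np.arctan2(*(b-a)[1::-1])),np.linalg.norm(a-b))
p=w((254,254),.027,"wrist")-c;print(np.degrees(np.arctan2(p[1],p[0])),np.hypot(*p[:2]))
E
```

```text
hub [ 0.52328718 -0.00543287  0.039     ]
[ 0.51957185 -0.0061298   0.079     ] 19.29004751537819 0.06184683139152053
-4.289955503175283 0.05571040486310302
```

Request:
drive_tool --deltas "87 1 -1 -40 0;87 1 -1 -80 0;87 1 -1 -110 0;87 1 -1 -112 0;40 1 -1 -112 0;10 1 -1 -112 0;10 1 -1 -112 0;10 1 -1 -112 0;10 1 -1 -112 0;10 1 -1 -112 0"

```text
time_s: 2.75
position: [0.5206, -0.0032, 0.0521]
tcp_rot: [[-0.943, -0.333, 0.001], [-0.333, 0.943, -0.0], [-0.001, -0.0, -1.0]]
force: [0.3, 0.2, -0.5]
opening: 0.538
grasp_force: 0.0
```

Request:
drive_tool --deltas "8 0 0 0 0;8 0 0 0 0;8 0 0 0 0;8 0 0 0 0;8 0 0 0 0;8 0 0 0 0;8 0 0 0 0;8 0 0 0 0"

```text
time_s: 3.55
position: [0.5211, -0.0054, 0.0515]
tcp_rot: [[-0.942, -0.334, 0.001], [-0.334, 0.942, -0.003], [0.0, -0.004, -1.0]]
force: [-0.7, -8.7, -1.5]
opening: 0.157
grasp_force: 30.0
```

Request:
drive_tool --deltas "8 0 -1 0 -0.05;8 0 -2 0 -0.1;8 0 -2 0 -0.15;8 0 -2 0 -0.2;8 0 -2 0 -0.25;8 0 -2 0 -0.3;8 0 -2 0 -0.35;8 0 -2 0 -0.39;8 0 -2 0 -0.415;8 0 -2 0 -0.415;8 0 -2 0 -0.415;8 0 -2 0 -0.415"

```text
time_s: 4.75
position: [0.5209, -0.0048, 0.0515]
tcp_rot: [[-0.997, 0.076, 0.001], [0.076, 0.997, 0.0], [-0.001, 0.001, -1.0]]
force: [3.5, 3.8, -2.9]
opening: 0.155
grasp_force: 30.0
```

```bash
python3 - <<'E'
from rig import bot, imaging
import cv2,numpy as np
s=bot.read_state();print(s["time_s"],s["position"],s["force"],s["moment"],np.degrees(np.arctan2(s["tcp_rot"][1,1],s["tcp_rot"][0,1])))
E
```

```text
4.75 [ 0.52093871 -0.00476026  0.05150773] [ 3.53259245  3.82145473 -2.92222627] [ 0.66771768 -0.52549012  0.01159058] 85.6465058102885
```

Yaw is -4.35° as intended. I'll release, rise and look.

Request:
drive_tool --deltas "40 0 1 0 0;60 0 1 0 0;60 0 1 0 0;60 0 1 0 0;60 0 1 0 0;60 0 1 0 0;60 0 1 0 0;60 0 1 40 0;60 0 1 80 0;60 0 1 110 0;60 0 1 110 0"

```text
time_s: 5.85
position: [0.5233, -0.0046, 0.1656]
tcp_rot: [[-0.997, 0.075, 0.009], [0.075, 0.997, -0.002], [-0.009, -0.001, -1.0]]
force: [1.2, -0.1, -0.4]
opening: 0.688
grasp_force: 0.0
```

Request:
drive_tool --deltas "60 -35 30 40 0;60 -70 60 60 0;60 -100 100 60 0;60 -100 150 60 0;60 -100 200 60 0;60 -100 220 60 0;60 -100 220 60 0;60 -100 220 60 0"

```text
time_s: 6.65
position: [0.4195, 0.216, 0.2207]
tcp_rot: [[-0.997, 0.074, -0.002], [0.074, 0.997, -0.001], [0.002, -0.001, -1.0]]
force: [-0.2, -0.7, 0.4]
opening: 0.69
grasp_force: 0.0
```

```bash
python3 - <<'E'
from rig import bot, imaging
import cv2
im=imaging.capture("top")[:,:,::-1]
cv2.imwrite("pics/top1.png",im)
cv2.imwrite("pics/crop1.png",cv2.resize(im[165:277,220:332],(592,592),interpolation=cv2.INTER_CUBIC)) 
E
```

```text
(no output)
```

View pics/crop1.png

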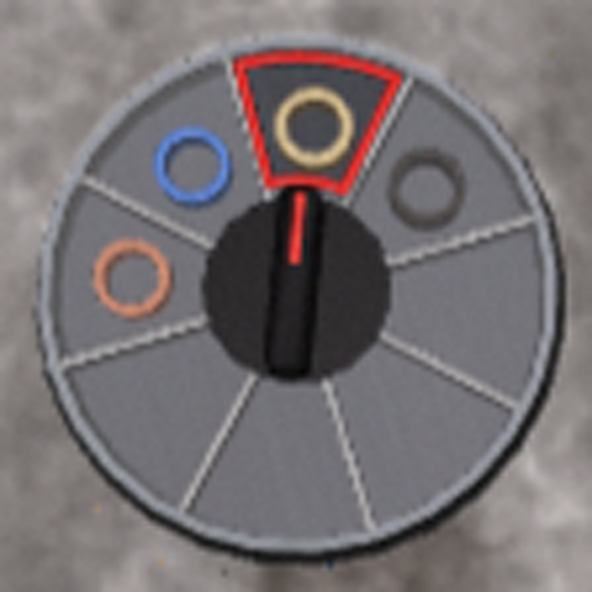

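The crop shows the red opening (corners (237,60), (405,77), (345,190), (268,187)) centred on the cream ring at (314,127), to within about 1°. The gripper is clear, so I'm handing in.

```bash
python3 -c "
from rig import bot
print(bot.hand_in())"
```

```text
the job is handed in; nothing more can be done
None
```

The lid's opening now stands over the cream ferrule, centred to within about 1° in the last top-camera picture; the grip is released, the ferrule is still in its compartment, the arm is clear, and the job is handed in at about 7 s of the 32 s allowed.

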